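# Turn a meter and its tray over in a bench turnover jig

### The job

The handheld meter lies face down under its upside-down tray, both held between the two hinged leaves of the turnover jig. Take the jig's bar handle and swing the lower leaf all the way over so that meter and tray turn over together, then swing that leaf all the way back and let go, leaving the meter face up in its tray on the other side of the jig. Move steadily: do not fling the leaves or let them fall.

Things in the scene. Friction and masses are not known exactly. Their poses are not given: they have to be found in the camera images.
- turnover: Turnover jig: black base board 250 x 340 x 12 mm (x, y, z) fixed to the table, two short posts carrying a hinge shaft. Origin: centre of the base's underside. The shaft runs along jig x, 50 mm above the origin; z up. Two leaves turn on it separately, each reaching 157 mm out; at the start both lie on the +y side, one under and one over the pair, with low rims that keep the tray in.
- carrier (a joint): Angle of the lower leaf, a solid plate: 0 level on the +y side, pi/2 upright, pi fully over on -y; stops at both. Drops if let go. Its handle, a round steel bar 12 mm thick, 110 mm long along x, is centred at (0, 220, 50) mm in the jig frame at 0 and circles the shaft at radius 220 mm. 55 mm free between bar and leaf, table below; thin rods join the bar's ends to the leaf. Swing: about 10 N.
- receiver (a joint): Angle of the upper leaf, an open frame without a handle lying on the pair: 0 at the start, pi when open and level on the -y side. Its hinge is stiff (0.9 N m): it stays where it is put. When the lower leaf is swung over, the pair pushes this leaf ahead of it and stays caught between the two; when the lower leaf swings back, this leaf stays down with the pair on it.
- meter: Handheld meter, black plastic, 130 x 72 x 30 mm, 0.3 kg, face down on the lower leaf under the tray at the start. Origin: centre of its face (screen and dial), its underside at the start; z points out of its back: up at the start, down when it lies face up. Starts at (0, 90, 31) mm in the jig frame.
- tray: Grey plastic tray, outside 158 x 104 x 32 mm, walls and floor about 8 mm, upside down over the meter at the start, its floor on the meter's back. Origin: centre of its open mouth (rim plane); z points towards its floor: up at the start, down when it stands mouth up. Starts at (0, 90, 37) mm in the jig frame, ends at about (0, -90, 63) mm.

How it is judged (in metres and radians):
On the way:
1. the lower leaf is swung fully over, with meter and tray turned over together beneath it (value of joint carrier above 2.97 rad and angle between each of meter, tray's own z axis and vertical above 2.9 rad and horizontal distance between meter and tray below 0.015 m), for 0.2 s.
At the end, for the whole second after the job is handed in: Handle leaf back within 10 degrees of its start; meter and tray both turned over within 10 degrees, meter seated in the tray (centres within 12 mm, within 8 mm of fully down), tray level on the other leaf across the shaft (within 20 mm along and across, about 10 mm in height), all at rest (value of joint carrier below 0.17 rad and value of joint receiver above 2.97 rad and angle between each of meter, tray's own z axis and vertical above 2.96 rad and horizontal distance between meter and tray below 0.012 m and z of meter in the frame of tray above -0.014 m and y of tray in the frame of turnover between -0.11 and -0.07 m and x of tray in the frame of turnover between -0.02 and 0.02 m and z of tray in the frame of turnover between 0.053 and 0.08 m and linear speed of each of meter, tray below 0.02 m/s and velocity of joint carrier below 0.05 rad/s); the robot touches nothing.
It fails at once if the meter is flung or dropped (faster than 0.8 m/s) (linear speed of meter above 0.8 m/s).
It fails at once if the handle leaf is flung or dropped (faster than 4 rad/s) (velocity of joint carrier above 4 rad/s or velocity of joint carrier below -4 rad/s).
It also fails if it takes over 64 s, if anything falls off the work surface, if the arm or the gripper's body presses on something with over 40 N, if the wrist force passes 120 N, or if a joint passes its speed limit or range.

### The arm

A 6-joint arm with a two-finger parallel gripper is mounted at the origin on the work surface. World frame = base frame: x ahead of the robot, y to its left, z up, the work surface at z = 0. Lengths are in m, angles in degrees, forces in N, time in s.
With the tool pointing down it reaches from about 0.4 to 0.825 m from the base axis. Payload 7 kg.
Tool frame: the origin (TCP) lies midway between the tips of the shut fingers; the grasp point (between the pads) lies 19 mm behind it; z points along the fingers, y is the direction in which the jaws open and shut (so a half turn about z gives the same grasp; the last joint's range is limited). The gripper opens to 88 mm and grips with 3 to 60 N. Pads are 19 mm wide; open, the fingers measure 130 mm over their backs; the gripper's body (78 mm by 193 mm) begins 47 mm behind the grasp point.
Start: joints at [-58.149, 20.546, 0.682, 0, -70.136, -16.507], TCP at [0.179, -0.651, 0.227] pointing down, gripper open.
Joint ranges: [-176.03, 176.03], [-82.01, 121.73], [-58.28, 71.71], [-173.87, 95.51], [-174.79, -0.11], [-173.66, 173.66]. Speed limits (degrees/s): [136.94, 136.94, 172.46, 180, 180, 180].

### API

Orientations are given as [roll, pitch, yaw] about the fixed x, y, z axes, in that order (R = Rz(yaw) Ry(pitch) Rx(roll)).
In Python, from plant import ctrl, snapshot gives the robot as it stands.
- The arm moves only by the shell command python3 -m pendant 'ROWS'. ROWS is JSON, a list of rows, each a list of 7 numbers: the shift along the tool's x, y, z in m, then the turn, a rotation vector about the tool's x, y, z in rad, then the opening, from -1 (shut) to 1 (fully open), so that 0 is half open. In form: [[x, y, z, ax, ay, az, jaw], ...]. A call has 1 to 12 rows; each row is the pose to reach, as a shift and turn from the pose commanded when the call began, along the tool's axes at that moment; what a row does not reach only later rows make up. A row lasts 1/8 s, in which the tool goes at most 62.5 mm and 10.7 degrees, less where a joint would pass 70% of its speed; a pose out of reach is approached as far as the arm can. A call with a gripper value outside its range is refused whole. The fingers move at their own pace and stop on an object; the grip force is fixed at half the most. Time passes only in rows, so rows that repeat a pose let the fingers close. It gives the time, the measured TCP pose, the force and the opening at its end, in the units of the state.
- ctrl.get_obs(): the state, without advancing time (a new reading comes with each control period).
- snapshot(name): name is "scene" or "top"; returns a dict with "image" (480x640x3 uint8, blue, green, red), "mtx" (3x3 intrinsics, pixels), "k1" (the pictures are not rectified: a ray, as slopes to the right and down, at radius r is drawn at 1 + k1 r^2 times it, then the intrinsics apply), "eye" and "attitude" of the camera in the world. Camera axes: x right, y up, looking along -z (the intrinsics and any distortion apply to the point x, -y, -z); pixel columns grow to the right and rows downward; lengths in m; the calibration is good to about 2 mm. A picture is of the moment at which its call begins. There is no depth.
- ctrl.close_job(): hands the job in, once; it reports no verdict.
The state is a dict: "clock": time; "joint_pos": joint angles; "qvel": joint speeds; "tau": joint torques, N m; "tool_pos": TCP position; "orientation": TCP orientation; "force": force on the tool from outside, world axes, zero at the start; "moment": the same for the moment, N m; "opening": finger opening in m.
Only numpy, scipy, OpenCV 4.12 (cv2) and the standard library are available. Lean on these libraries where they do the work, as an engineer would, in place of code of your own. Each camera call takes 0.05 s, during which the arm holds its last target.

## Working session

There is one attempt and no reset: what is moved stays moved. The work goes in short steps, Python scripts to look and compute and a shell command to move; the robot and the scene stay as the last step left them, time stands still between calls to the robot, and variables do not carry over. Pictures are saved under pics/ and viewed, and the job is handed in when it is done.

```bash
ls; mkdir -p pics
python3 - <<'E'
from plant import ctrl, snapshot
import cv2
print(ctrl.get_obs())
for n in("scene","top"):
    s=snapshot(n);cv2.imwrite(f"pics/{n}0.png",s["image"]);print(n,s["mtx"],s["k1"],s["eye"],s["attitude"])
E
```

```text
pics
{'clock': 0.0, 'joint_pos': array([-5.81517382e+01,  2.05929360e+01,  6.32969167e-01, -1.97905496e-02,
       -7.01380823e+01, -1.65075643e+01]), 'qvel': array([-0.02338754, -0.01119582, -0.02675683, -0.04972643,  0.03394718,
       -0.05510553]), 'tau': array([-2.29553414e-03, -5.82726073e+01,  2.93044996e+01,  6.99730843e+00,
        6.79521851e-03, -1.35986215e-04]), 'tool_pos': array([ 0.17841531, -0.65046493,  0.2256007 ]), 'orientation': array([ 1.79900706e+02, -1.00251264e-02, -1.64666034e+02]), 'force': array([ 0.82786017,  0.63305956, -0.07604648]), 'moment': array([-0.0173951 ,  0.01437034, -0.01049332]), 'opening': 0.08787911708032095}
scene [[442.8636705    0.         321.73028451]
 [  0.         442.8636705  242.27311529]
 [  0.           0.           1.        ]] -0.09209469936880092 [0.93161949 0.16999095 0.59679411] [ 35.96510964   0.32742248 105.00091715]
top [[451.99823171   0.         318.85103459]
 [  0.         451.99823171 244.74819837]
 [  0.           0.           1.        ]] -0.11117338514839616 [0.45969808 0.07621027 0.71323866] [  6.60865812  -0.55918868 -91.18029943]
```

View pics/scene0.png

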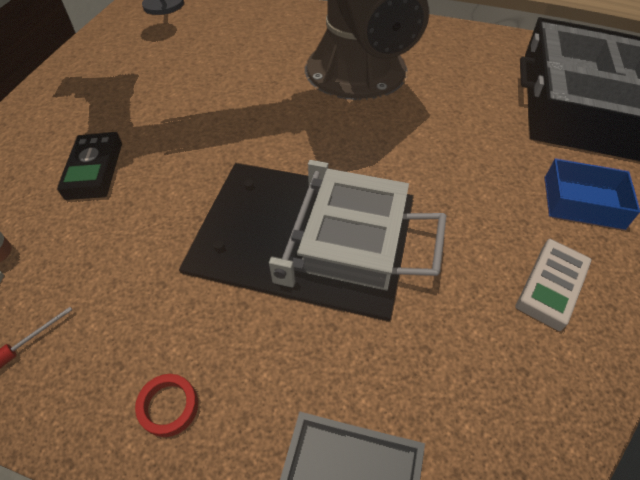

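View pics/top0.png

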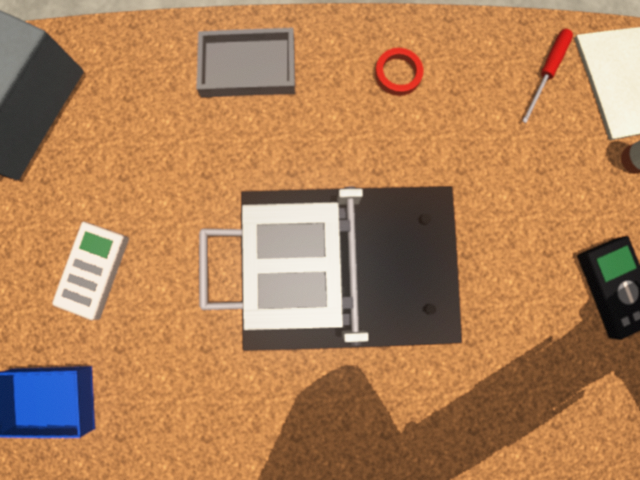

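```bash
cat > h.py <<'E'
import numpy as np,cv2
from scipy.spatial.transform import Rotation as R
from plant import ctrl,snapshot
def ray(s,px):
    d=np.array([s["k1"],0,0,0,0]);
    p=cv2.undistortPoints(np.array([px],float).reshape(-1,1,2),s["mtx"],d)[:,0]
    v=np.c_[p[:,0],-p[:,1],-np.ones(len(p))]
    return R.from_euler('xyz',s["attitude"],degrees=True).apply(v)
def at(s,px,z):
    v=ray(s,px);e=np.array(s["eye"]);return e+v*((z-e[2])/v[:,2])[:,None]
def proj(s,P):
    c=R.from_euler('xyz',s["attitude"],degrees=True).inv().apply(np.atleast_2d(P)-s["eye"])
    q=np.c_[c[:,0],-c[:,1],-c[:,2]]
    return cv2.projectPoints(q,np.zeros(3),np.zeros(3),s["mtx"],np.array([s["k1"],0,0,0,0]))[0][:,0]
E
python3 - <<'E'
from h import *
im=cv2.imread("pics/top0.png")
cv2.imwrite("pics/c1.png",cv2.resize(im[170:370,190:480],None,fx=2.75,fy=2.75,interpolation=cv2.INTER_CUBIC))
im=cv2.imread("pics/scene0.png")
cv2.imwrite("pics/c2.png",cv2.resize(im[150:320,175:465],None,fx=2.75,fy=2.75,interpolation=cv2.INTER_CUBIC))
E
```

```text
(no output)
```

View pics/c1.png

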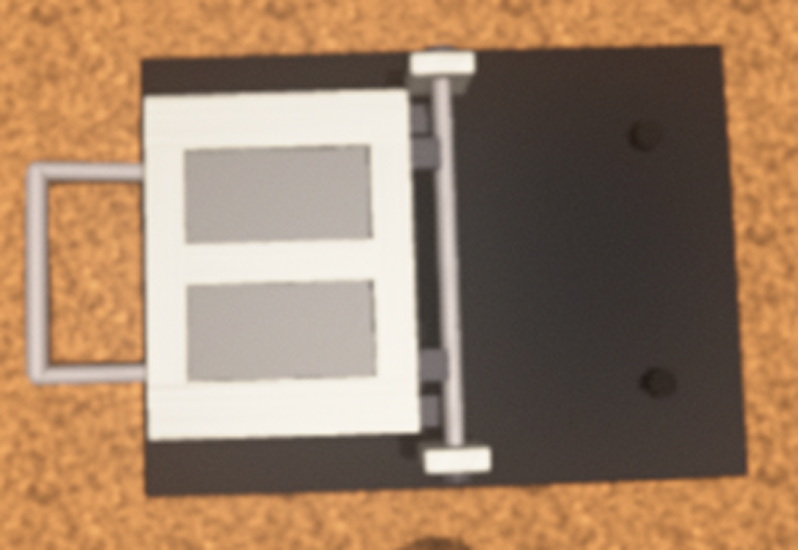

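View pics/c2.png

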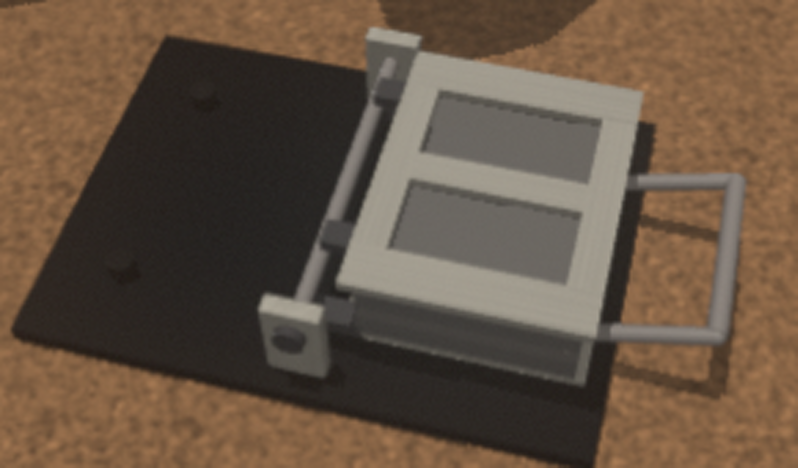

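Run:
```python
from h import *
from scipy.optimize import least_squares
T=snapshot("top");S=snapshot("scene")
t=np.array([(142,60),(721,45),(747,474),(146,495),(38,172),(40,373)])/2.75+[190,170]
s=np.array([(165,38),(654,125),(15,330),(735,182),(720,336)])/2.75+[175,150]
Pt=np.array([(.125,.17,.012),(.125,-.17,.012),(-.125,-.17,.012),(-.125,.17,.012),(.052,.22,.05),(-.052,.22,.05)])
Ps=np.array([(-.125,-.17,.012),(-.125,.17,.012),(.125,-.17,.012),(-.052,.22,.05),(.052,.22,.05)])
def f(q,full=0):
    W=lambda P:R.from_euler('z',q[2]).apply(P)+[q[0],q[1],0]
    a=proj(T,W(Pt))-t;b=proj(S,W(Ps))-s
    if full: print(a.round(1),b.round(1)); print(W(np.array([[0,.22,.05],[0,0,.05]])))
    return np.r_[a.ravel(),b.ravel()]
r=least_squares(f,[.45,.05,0],loss='soft_l1');print(r.x,np.degrees(r.x[2]));f(r.x,1)
```

```text
[0.50640102 0.01908639 0.0098574 ] 0.5647873104654882
[[-1.1 -1.2]
 [ 0.4 -1.1]
 [ 0.7  0.4]
 [-0.5  0.7]
 [-0.4  1.2]
 [-0.8 -1.6]] [[-0.7 -1.9]
 [ 0.9 -0.9]
 [-3.2  0. ]
 [ 0.4  1.1]
 [-0.7 -1.4]]
[[0.50423243 0.23907571 0.05      ]
 [0.50640102 0.01908639 0.05      ]]
```

```bash
cat >> h.py <<'E'
def rel(P,eul,o=None):
    o=o or ctrl.get_obs()
    A=R.from_euler('xyz',o["orientation"],degrees=True)
    B=R.from_euler('xyz',eul,degrees=True)
    return np.r_[A.inv().apply(np.array(P)-o["tool_pos"]),(A.inv()*B).as_rotvec()].round(4)
E
python3 -c "
from h import *
print(rel([.45,-.35,.24],[180,0,-179.4]),rel([.504,.0,.24],[180,0,-179.4]))"
```

```text
[-3.414e-01  2.181e-01 -1.380e-02  1.000e-03 -2.000e-04  2.573e-01] [-4.860e-01  5.414e-01 -1.350e-02  1.000e-03 -2.000e-04  2.573e-01]
```

```bash
python3 -m pendant '[[-0.341,0.218,-0.014,0.001,0,0.257,0],[-0.341,0.218,-0.014,0.001,0,0.257,0],[-0.341,0.218,-0.014,0.001,0,0.257,0],[-0.341,0.218,-0.014,0.001,0,0.257,0],[-0.341,0.218,-0.014,0.001,0,0.257,0],[-0.341,0.218,-0.014,0.001,0,0.257,0],[-0.341,0.218,-0.014,0.001,0,0.257,0],[-0.486,0.541,-0.014,0.001,0,0.257,0],[-0.486,0.541,-0.014,0.001,0,0.257,0],[-0.486,0.541,-0.014,0.001,0,0.257,0],[-0.486,0.541,-0.014,0.001,0,0.257,0],[-0.486,0.541,-0.014,0.001,0,0.257,0]]'
python3 -c "
from h import *
o=ctrl.get_obs();print(o)
print(rel([.504,.239,.15],[180,0,-179.4]))"
```

```text
clock: 1.7
tool_pos: [0.4976, -0.0397, 0.2408]
orientation: [-180.0, 0.0, -179.4]
force: [1.9, 0.3, -0.3]
opening: 0.0438
{'clock': 1.7, 'joint_pos': array([ 1.80857954e+01,  3.19831976e+00, -1.97533714e+01,  6.29406068e-02,
       -6.70198948e+01, -1.07487866e+02]), 'qvel': array([ 5.70250906e+01,  1.17136519e+00,  1.03073720e+00,  2.14815146e-01,
        3.04909815e-02, -5.67052758e+01]), 'tau': array([ -6.3284339 , -35.28632998,  27.52406359,   6.51158586,
        -0.29243482,   1.6158168 ]), 'tool_pos': array([ 0.49763059, -0.03965672,  0.24083313]), 'orientation': array([-1.79953256e+02,  4.45055036e-02, -1.79377494e+02]), 'force': array([ 1.94193419,  0.2755936 , -0.27446796]), 'moment': array([-0.01035405, -0.22102867, -0.05963663]), 'opening': 0.04379711353868884}
[-0.0093  0.2786  0.0906 -0.0008  0.0008  0.0004]
```

```bash
python3 -m pendant '[[0,0.06,0.01,0,0,0,0],[0,0.12,0.03,0,0,0,0],[0,0.18,0.06,0,0,0,0],[0,0.239,0.09,0,0,0,0],[0,0.239,0.09,0,0,0,0],[0,0.239,0.09,0,0,0,0],[0,0.239,0.09,0,0,0,0]]'
python3 -c "
from h import *
s=snapshot('scene');cv2.imwrite('pics/s1.png',s['image'])
s=snapshot('top');cv2.imwrite('pics/t1.png',s['image'])
print(rel([.504,.239,.031],[180,0,-179.4]))"
```

```text
clock: 2.58
tool_pos: [0.4955, 0.1964, 0.1511]
orientation: [-180.0, 0.0, -179.4]
force: [0.2, -0.2, -0.7]
opening: 0.0441
[-8.600e-03  4.260e-02  1.202e-01 -1.000e-04  1.300e-03 -1.200e-03]
```

View pics/s1.png

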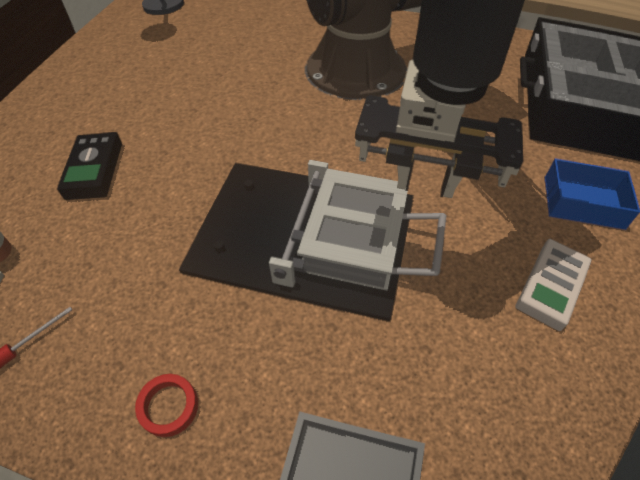

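View pics/t1.png

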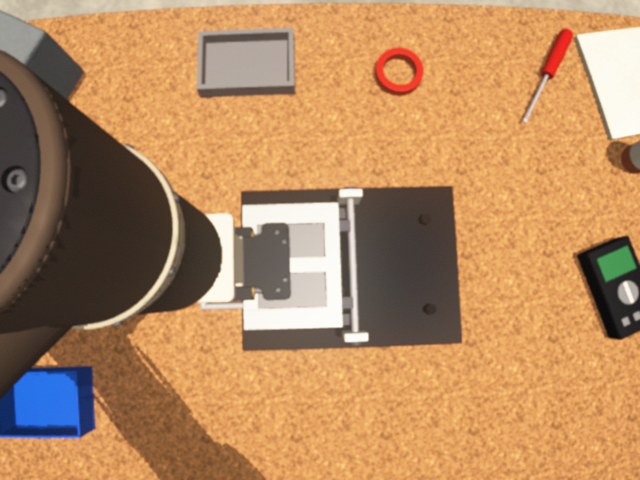

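```bash
python3 -m pendant '[[-0.009,0.043,0.02,0,0,0,0],[-0.009,0.043,0.02,0,0,0,0],[-0.009,0.043,0.05,0,0,0,0],[-0.009,0.043,0.08,0,0,0,0],[-0.009,0.043,0.08,0,0,0,0],[-0.009,0.043,0.08,0,0,0,0]]'
python3 -c "
from h import *
s=snapshot('scene');im=s['image'];cv2.imwrite('pics/s2.png',cv2.resize(im[70:320,300:580],None,fx=2.4,fy=2.4,interpolation=2))
print(rel([.504,.239,.031],[180,0,-179.4]))"
```

```text
clock: 3.42
tool_pos: [0.5045, 0.2401, 0.0717]
orientation: [-180.0, 0.1, -179.4]
force: [-0.1, 0.5, 0.6]
opening: 0.0434
[ 0.0007 -0.0014  0.041   0.0004  0.002   0.0001]
```

View pics/s2.png

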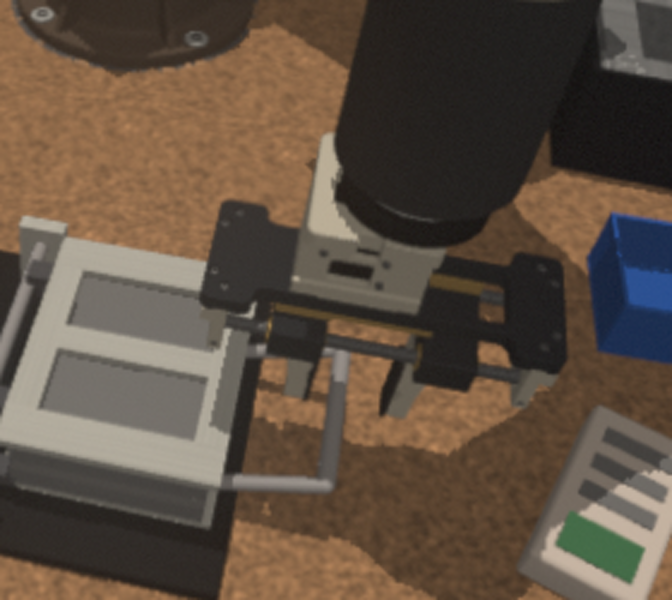

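Run:
```python
from h import *
T=snapshot("top");S=snapshot("scene")
def tri(t,s):
    t=np.array(t)/2.75+[190,170]; s=np.array(s)/2.75+[175,150]
    a=ray(T,t)[0];b=ray(S,s)[0];x=np.linalg.lstsq(np.c_[a,-b],np.array(S["eye"])-T["eye"],rcond=None)[0]
    print(T["eye"]+a*x[0],S["eye"]+b*x[1])
tri((150,438),(642,92)); tri((145,97),(601,333)); tri((410,90),(338,288))
```

```text
[0.41648368 0.17493836 0.07431214] [0.41657534 0.1743627  0.07421699]
[0.59205946 0.17626605 0.07869457] [0.59168395 0.17856798 0.07897922]
[0.59460045 0.03785145 0.07124439] [0.59393446 0.04090775 0.07092183]
```

```bash
python3 -m pendant '[[0,-0.001,0.02,0,0,0,0],[0,-0.001,0.041,0,0,0,0],[0,-0.001,0.041,0,0,0,0],[0,-0.001,0.041,0,0,0,0]]' && python3 -m pendant '[[0,0,0,0,0,0,-0.4],[0,0,0,0,0,0,-0.5],[0,0,0,0,0,0,-0.6],[0,0,0,0,0,0,-0.7],[0,0,0,0,0,0,-0.8],[0,0,0,0,0,0,-1],[0,0,0,0,0,0,-1],[0,0,0,0,0,0,-1]]'
python3 -c "
from h import *
s=snapshot('scene');im=s['image'];cv2.imwrite('pics/s3.png',cv2.resize(im[70:320,300:580],None,fx=2.4,fy=2.4,interpolation=2))
print(ctrl.get_obs())"
```

```text
clock: 4.08
tool_pos: [0.5043, 0.2397, 0.0304]
orientation: [-180.0, 0.1, -179.4]
force: [-0.4, 0.3, -0.2]
opening: 0.0439
clock: 5.08
tool_pos: [0.5037, 0.2384, 0.0293]
orientation: [-179.9, -0.0, -179.4]
force: [1.7, -4.7, 2.7]
opening: 0.0108
{'clock': 5.125, 'joint_pos': array([ 4.55132054e+01,  2.15363966e+01, -2.77293213e+01,  1.06698043e-01,
       -4.08306089e+01, -1.34983585e+02]), 'qvel': array([-0.04181061, -0.0205932 ,  0.01459071,  0.10644604,  0.09825216,
        0.03153159]), 'tau': array([ 2.99622551e+00, -4.96204662e+01,  2.13575864e+01,  3.67265806e+00,
        8.52365345e-01, -3.94826825e-02]), 'tool_pos': array([0.50365091, 0.23839009, 0.02930179]), 'orientation': array([-1.79882624e+02, -1.89486321e-02, -1.79389608e+02]), 'force': array([ 1.46232083, -5.49378569,  2.70651495]), 'moment': array([-1.92433526, -0.62738863,  0.06145311]), 'opening': 0.01085539026542076}
```

View pics/s3.png

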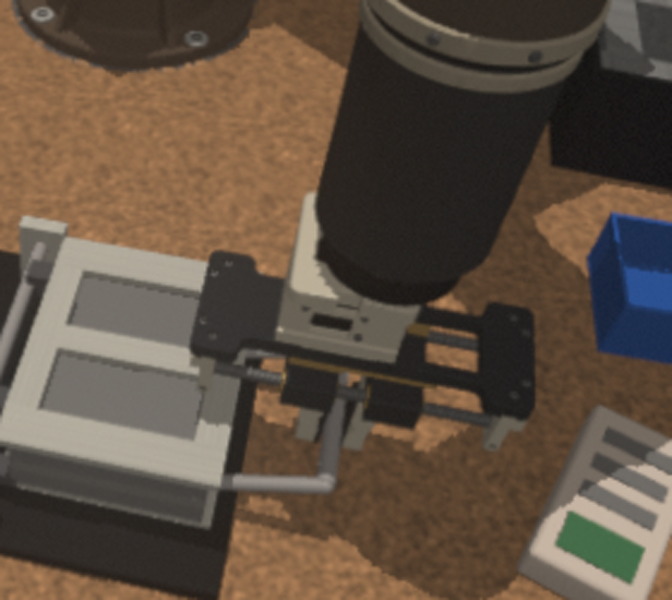

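```bash
python3 -m pendant '[[0,0,-0.005,0,0,0,-1],[0,-0.001,-0.014,0,0,0,-1],[0,-0.001,-0.024,0,0,0,-1],[0,-0.003,-0.0335,0,0,0,-1],[0,-0.0045,-0.043,0,0,0,-1],[0,-0.006,-0.0525,0,0,0,-1],[0,-0.0075,-0.057,0,0,0,-1]]'
python3 -c "
from h import *
s=snapshot('scene');im=s['image'];cv2.imwrite('pics/s4.png',cv2.resize(im[70:320,300:580],None,fx=2.4,fy=2.4,interpolation=2))
o=ctrl.get_obs();print(o['tool_pos'],o['force'],o['moment'])"
```

```text
clock: 6.0
tool_pos: [0.5035, 0.2312, 0.0863]
orientation: [-179.9, -0.0, -179.4]
force: [5.7, -0.9, -10.8]
opening: 0.0107
[0.50353183 0.23112116 0.08666565] [ 3.17054247 -2.7784749  -6.37690422] [-1.09144132 -1.27163418 -0.09214873]
```

View pics/s4.png

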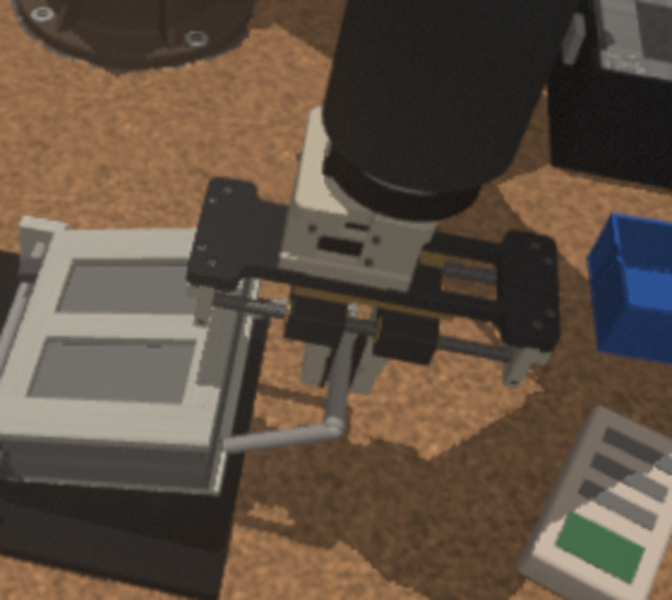

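```bash
python3 -m pendant '[[0,-0.0027,-0.0093,0,0,0,-1],[0,-0.0058,-0.0183,0,0,0,-1],[0,-0.0092,-0.0273,0,0,0,-1],[0,-0.0131,-0.0361,0,0,0,-1],[0,-0.0174,-0.0447,0,0,0,-1],[0,-0.022,-0.0531,0,0,0,-1],[0,-0.027,-0.0613,0,0,0,-1],[0,-0.0323,-0.0693,0,0,0,-1],[0,-0.038,-0.077,0,0,0,-1],[0,-0.044,-0.0845,0,0,0,-1],[0,-0.0503,-0.0917,0,0,0,-1],[0,-0.0569,-0.0987,0,0,0,-1]]'
python3 -c "
from h import *
s=snapshot('scene');im=s['image'];cv2.imwrite('pics/s5.png',im)
o=ctrl.get_obs();print(o['tool_pos'],o['force'],o['moment'])
for a in (45,60,75,90,105,120,135,150,165,180): print(a,.22*(np.cos(np.radians(a))-1),.22*np.sin(np.radians(a)))
"
```

```text
clock: 7.55
tool_pos: [0.5042, 0.1765, 0.1863]
orientation: [179.9, 0.1, -179.4]
force: [-4.0, 9.9, -3.8]
opening: 0.0111
[0.50429035 0.17573349 0.18721934] [-4.9917071   7.45949134 -0.10876782] [ 2.9404669   1.82093506 -0.00740135]
45 -0.06443650813895953 0.15556349186104043
60 -0.10999999999999997 0.1905255888325765
75 -0.16305981007744544 0.21250368178359502
90 -0.21999999999999997 0.22
105 -0.2769401899225546 0.21250368178359502
120 -0.32999999999999996 0.1905255888325765
135 -0.37556349186104043 0.15556349186104046
150 -0.41052558883257656 0.10999999999999999
165 -0.432503681783595 0.056940189922554625
180 -0.44 2.694222958124177e-17
```

View pics/s5.png

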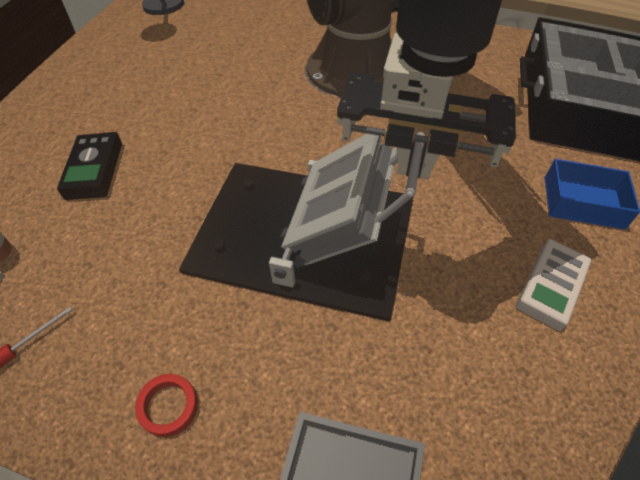

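```bash
python3 -m pendant '[[0,-0.0069,-0.0066,0,0,0,-1],[0,-0.0142,-0.013,0,0,0,-1],[0,-0.0216,-0.019,0,0,0,-1],[0,-0.0294,-0.0247,0,0,0,-1],[0,-0.0374,-0.03,0,0,0,-1],[0,-0.0456,-0.035,0,0,0,-1],[0,-0.054,-0.0396,0,0,0,-1],[0,-0.0626,-0.0438,0,0,0,-1],[0,-0.0714,-0.0477,0,0,0,-1],[0,-0.0803,-0.0512,0,0,0,-1],[0,-0.0894,-0.0543,0,0,0,-1],[0,-0.0986,-0.0569,0,0,0,-1]]'
python3 -c "
from h import *
s=snapshot('scene');im=s['image'];cv2.imwrite('pics/s6.png',im)
o=ctrl.get_obs();print(o['tool_pos'],o['force'],o['moment'])
"
```

```text
clock: 9.1
tool_pos: [0.5058, 0.0781, 0.2459]
orientation: [179.8, 0.2, -179.3]
force: [-9.6, 11.3, 10.5]
opening: 0.0107
[0.50584812 0.07711622 0.24605951] [-8.87055879  7.87709624 14.32804029] [ 3.48278502  3.46451167 -0.00918665]
```

View pics/s6.png

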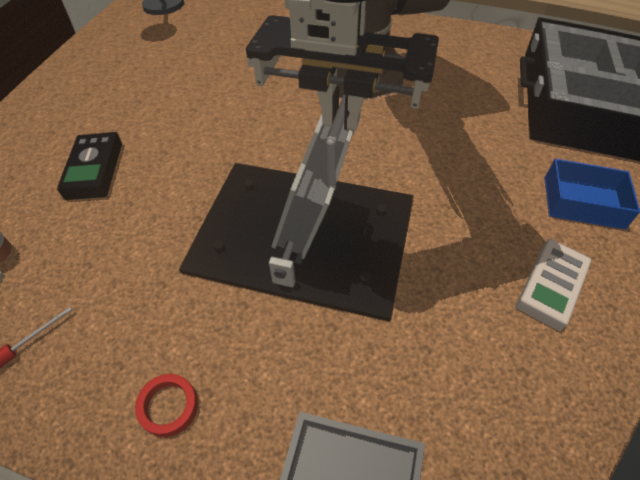

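```bash
python3 -m pendant '[[0.001,-0.0093,-0.0033,0,0,0,-1],[0.001,-0.0187,-0.0062,0,0,0,-1],[0.001,-0.0282,-0.0076,0,0,0,-1],[0.001,-0.0377,-0.0087,0,0,0,-1],[0.001,-0.0473,-0.0093,0,0,0,-1],[0.001,-0.0569,-0.0095,0,0,0,-1],[0.001,-0.0665,-0.0093,0,0,0,-1],[0.001,-0.0761,-0.0087,0,0,0,-1],[0.001,-0.0856,-0.0076,0,0,0,-1],[0.001,-0.0951,-0.0062,0,0,0,-1],[0.001,-0.1045,-0.0043,0,0,0,-1],[0.001,-0.1138,-0.002,0,0,0,-1]]'
python3 -c "
from h import *
s=snapshot('scene');im=s['image'];cv2.imwrite('pics/s7.png',im)
o=ctrl.get_obs();print(o['tool_pos'],o['force'],o['moment'])
"
```

```text
clock: 10.65
tool_pos: [0.5066, -0.0376, 0.2464]
orientation: [-180.0, 0.2, -179.3]
force: [0.4, 4.5, 3.9]
opening: 0.0111
[ 0.50653583 -0.03848393  0.24606883] [0.13805249 0.58020575 5.53175689] [ 0.50081812 -0.25021718  0.01263448]
```

View pics/s7.png

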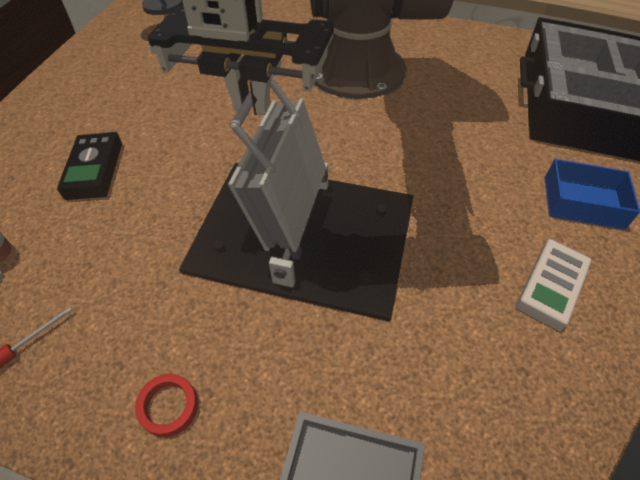

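```bash
python3 -m pendant '[[0,-0.0093,0.0027,0,0,0,-1],[0,-0.0183,0.0058,0,0,0,-1],[0,-0.0273,0.0092,0,0,0,-1],[0,-0.0361,0.0131,0,0,0,-1],[0,-0.0447,0.0174,0,0,0,-1],[0,-0.0531,0.022,0,0,0,-1],[0,-0.0613,0.027,0,0,0,-1],[0,-0.0693,0.0323,0,0,0,-1],[0,-0.077,0.038,0,0,0,-1],[0,-0.0845,0.044,0,0,0,-1],[0,-0.0917,0.0503,0,0,0,-1],[0,-0.0987,0.0569,0,0,0,-1]]'
python3 -c "
from h import *
s=snapshot('scene');im=s['image'];cv2.imwrite('pics/s8.png',im)
o=ctrl.get_obs();print(o['tool_pos'],o['force'],o['moment'])
"
```

```text
clock: 12.2
tool_pos: [0.5072, -0.1365, 0.187]
orientation: [-179.9, 0.1, -179.4]
force: [5.1, 1.5, 2.0]
opening: 0.011
[ 0.50719972 -0.13711024  0.18621613] [ 7.2636017  -2.21266228 -0.99787587] [-0.45420124 -2.66286733  0.05120232]
```

View pics/s8.png

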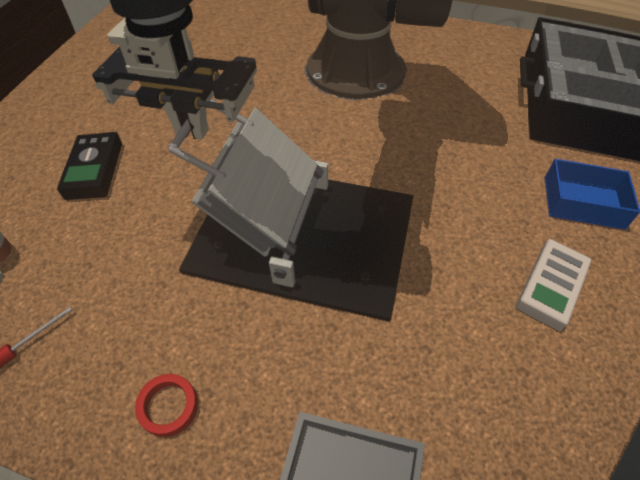

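```bash
python3 -m pendant '[[0,-0.0066,0.0069,0,0,0,-1],[0,-0.013,0.0142,0,0,0,-1],[0,-0.019,0.0216,0,0,0,-1],[0,-0.0247,0.0294,0,0,0,-1],[0,-0.03,0.0374,0,0,0,-1],[0,-0.035,0.0456,0,0,0,-1],[0,-0.0396,0.054,0,0,0,-1],[0,-0.0438,0.0626,0,0,0,-1],[0,-0.0477,0.0714,0,0,0,-1],[0,-0.0512,0.0803,0,0,0,-1],[0,-0.0543,0.0894,0,0,0,-1],[0,-0.0569,0.0986,0,0,0,-1]]'
python3 -c "
from h import *
s=snapshot('scene');im=s['image'];cv2.imwrite('pics/s9.png',im)
o=ctrl.get_obs();print(o['tool_pos'],o['force'],o['moment'])
"
```

```text
clock: 13.75
tool_pos: [0.5073, -0.1934, 0.0881]
orientation: [-179.9, -0.0, -179.4]
force: [5.1, -1.1, 1.9]
opening: 0.0108
[ 0.50728293 -0.19368557  0.08716425] [ 6.42018466 -1.96030966 -2.45939734] [-0.59989455 -2.481551    0.02918205]
```

View pics/s9.png

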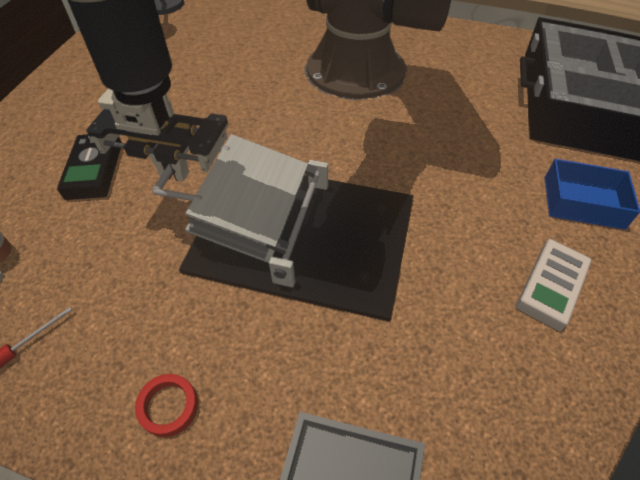

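```bash
python3 -m pendant '[[0,-0.0023,0.0093,0,0,0,-1],[0,-0.0042,0.0187,0,0,0,-1],[0,-0.0056,0.0282,0,0,0,-1],[0,-0.0067,0.0377,0,0,0,-1],[0,-0.0073,0.0473,0,0,0,-1],[0,-0.0075,0.053,0,0,0,-1],[0,-0.0075,0.057,0,0,0,-1],[0,-0.0075,0.058,0,0,0,-1],[0,-0.0075,0.058,0,0,0,-1],[0,-0.0075,0.058,0,0,0,-1],[0,-0.0075,0.058,0,0,0,-1]]'
python3 -c "
from h import *
s=snapshot('scene');im=s['image'];cv2.imwrite('pics/s10.png',cv2.resize(im[60:320,40:420],None,fx=2.1,fy=2.1,interpolation=2))
o=ctrl.get_obs();print(o['tool_pos'],o['force'],o['moment'])
"
```

```text
clock: 15.18
tool_pos: [0.5074, -0.2016, 0.0303]
orientation: [-179.9, -0.0, -179.4]
force: [6.1, -7.0, -0.6]
opening: 0.0114
[ 0.50741174 -0.20160993  0.03024228] [ 5.45283514 -6.87196841 -1.43967218] [-2.59324982 -1.89818015 -0.03125578]
```

View pics/s10.png

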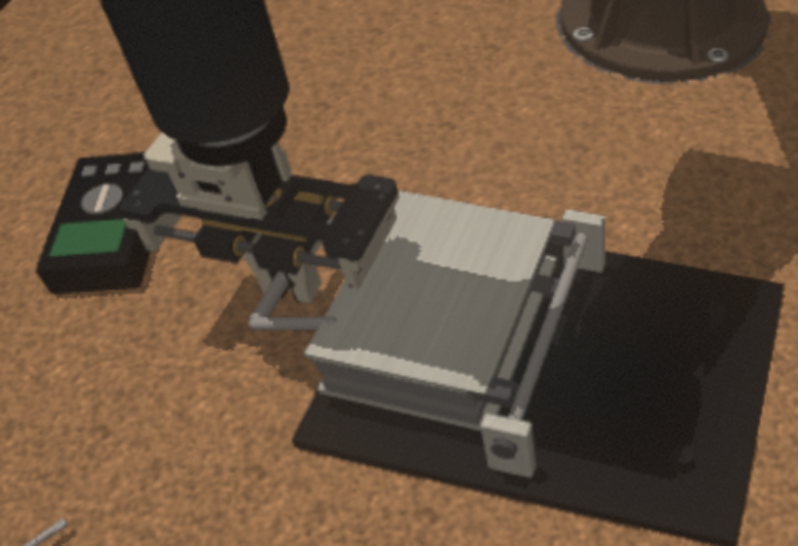

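```bash
python3 -m pendant '[[0,0,0.002,0,0,0,-1],[0,0,0.004,0,0,0,-1],[0,0,0.005,0,0,0,-1],[0,0,0.005,0,0,0,-1]]'
```

```text
clock: 15.72
tool_pos: [0.5075, -0.2016, 0.0265]
orientation: [-179.9, 0.0, -179.3]
force: [1.6, -4.5, 12.5]
opening: 0.011
```

```bash
python3 -m pendant '[[0,0,-0.003,0,0,0,-1],[0,0.0002,-0.0126,0,0,0,-1],[0,0.0008,-0.0222,0,0,0,-1],[0,0.0019,-0.0317,0,0,0,-1],[0,0.0033,-0.0412,0,0,0,-1],[0,0.0052,-0.0506,0,0,0,-1],[0,0.0075,-0.0599,0,0,0,-1],[0,0.0102,-0.0692,0,0,0,-1],[0,0.0133,-0.0782,0,0,0,-1],[0,0.0167,-0.0872,0,0,0,-1],[0,0.0206,-0.096,0,0,0,-1],[0,0.0249,-0.1046,0,0,0,-1]]'
python3 -c "
from h import *
s=snapshot('scene');im=s['image'];cv2.imwrite('pics/s11.png',cv2.resize(im[60:320,40:420],None,fx=2.1,fy=2.1,interpolation=2))
o=ctrl.get_obs();print(o['tool_pos'],o['force'],o['moment'])
"
```

```text
clock: 17.23
tool_pos: [0.5072, -0.1769, 0.1303]
orientation: [-179.8, -0.0, -179.4]
force: [4.1, -8.1, 0.3]
opening: 0.0111
[ 0.50724797 -0.17644761  0.13118944] [ 3.03687448 -6.8219356   2.32072362] [-2.81903793 -1.30718953 -0.02590028]
```

View pics/s11.png

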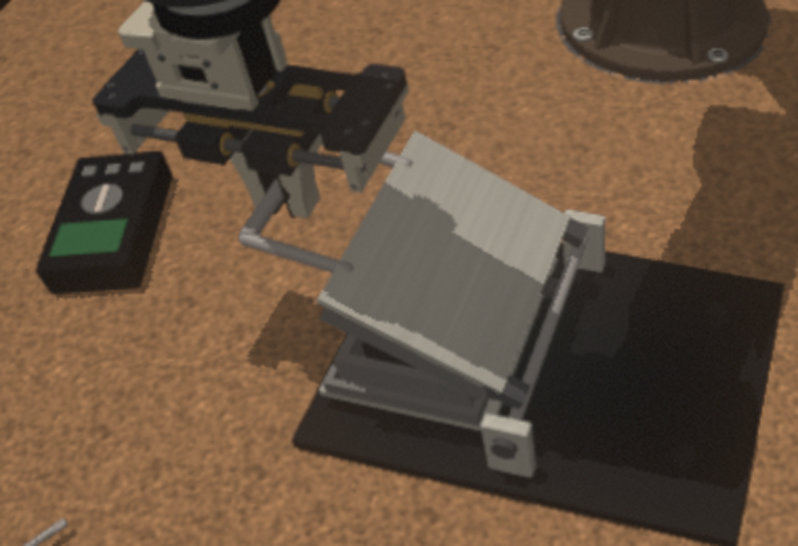

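```bash
python3 -m pendant '[[0,0.0046,-0.0084,0,0,0,-1],[0,0.0096,-0.0166,0,0,0,-1],[0,0.0149,-0.0246,0,0,0,-1],[0,0.0206,-0.0323,0,0,0,-1],[0,0.0266,-0.0398,0,0,0,-1],[0,0.0329,-0.047,0,0,0,-1],[0,0.0395,-0.054,0,0,0,-1],[0,0.0465,-0.0606,0,0,0,-1],[0,0.0537,-0.0669,0,0,0,-1],[0,0.0612,-0.0729,0,0,0,-1],[0,0.0689,-0.0786,0,0,0,-1],[0,0.0769,-0.0839,0,0,0,-1]]'
python3 -m pendant '[[0,0.0082,-0.005,0,0,0,-1],[0,0.0166,-0.0096,0,0,0,-1],[0,0.0252,-0.0139,0,0,0,-1],[0,0.034,-0.0178,0,0,0,-1],[0,0.043,-0.0212,0,0,0,-1],[0,0.052,-0.0243,0,0,0,-1],[0,0.0613,-0.027,0,0,0,-1],[0,0.0706,-0.0293,0,0,0,-1],[0,0.08,-0.0312,0,0,0,-1],[0,0.0895,-0.0326,0,0,0,-1],[0,0.099,-0.0337,0,0,0,-1],[0,0.1086,-0.0343,0,0,0,-1]]'
python3 -c "
from h import *
s=snapshot('scene');im=s['image'];cv2.imwrite('pics/s12.png',im)
o=ctrl.get_obs();print(o['tool_pos'],o['force'],o['moment'])
"
```

```text
clock: 18.77
tool_pos: [0.5066, -0.101, 0.2156]
orientation: [-179.7, 0.1, -179.4]
force: [3.3, -9.5, 11.0]
opening: 0.0102
clock: 20.27
tool_pos: [0.5055, 0.0096, 0.248]
orientation: [-179.9, 0.0, -179.4]
force: [7.2, -0.9, -0.0]
opening: 0.0109
[0.50548225 0.01039497 0.24788584] [6.24729648 0.49810005 2.64429416] [-0.13631083 -2.10491254 -0.06330109]
```

View pics/s12.png

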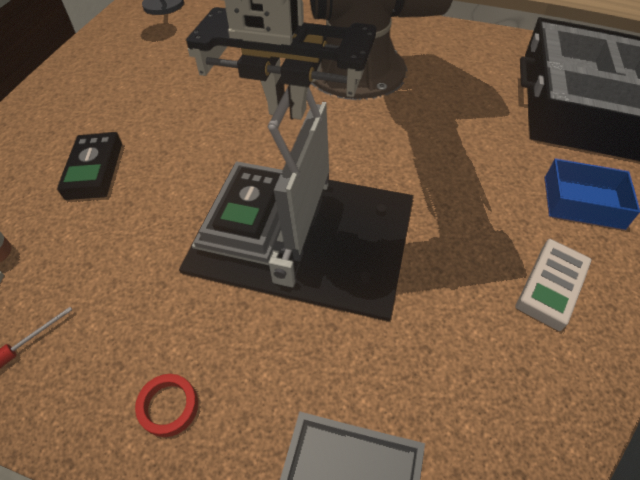

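```bash
python3 -m pendant '[[0,0.0096,-0.0002,0,0,0,-1],[0,0.0192,0,0,0,0,-1],[0,0.0288,0.0006,0,0,0,-1],[0,0.0383,0.0017,0,0,0,-1],[0,0.0478,0.0031,0,0,0,-1],[0,0.0572,0.005,0,0,0,-1],[0,0.0665,0.0073,0,0,0,-1],[0,0.0758,0.01,0,0,0,-1],[0,0.0848,0.0131,0,0,0,-1],[0,0.0938,0.0165,0,0,0,-1],[0,0.1026,0.0204,0,0,0,-1],[0,0.1112,0.0247,0,0,0,-1]]'
python3 -m pendant '[[0,0.0084,0.0046,0,0,0,-1],[0,0.0166,0.0096,0,0,0,-1],[0,0.0246,0.0149,0,0,0,-1],[0,0.0323,0.0206,0,0,0,-1],[0,0.0398,0.0266,0,0,0,-1],[0,0.047,0.0329,0,0,0,-1],[0,0.054,0.0395,0,0,0,-1],[0,0.0606,0.0465,0,0,0,-1],[0,0.0669,0.0537,0,0,0,-1],[0,0.0729,0.0612,0,0,0,-1],[0,0.0786,0.0689,0,0,0,-1],[0,0.0839,0.0769,0,0,0,-1]]'
python3 -c "
from h import *
s=snapshot('scene');im=s['image'];cv2.imwrite('pics/s13.png',im)
o=ctrl.get_obs();print(o['tool_pos'],o['force'],o['moment'])
"
```

```text
clock: 21.82
tool_pos: [0.5041, 0.1206, 0.2227]
orientation: [-179.9, -0.0, -179.4]
force: [5.5, -0.2, 1.1]
opening: 0.0109
clock: 23.32
tool_pos: [0.5029, 0.2042, 0.1454]
orientation: [-179.8, -0.0, -179.4]
force: [6.2, -0.1, -0.2]
opening: 0.0113
[0.50291768 0.20474333 0.14455322] [ 7.1259833   1.75523437 -1.38940845] [ 0.321017   -2.35200309 -0.01935597]
```

View pics/s13.png

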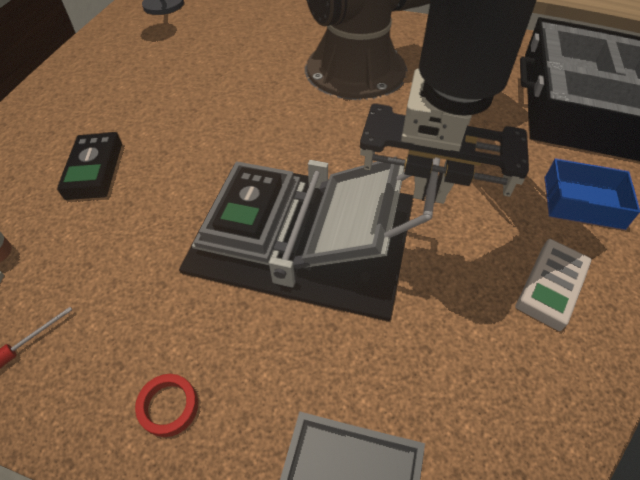

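```bash
python3 -m pendant '[[0,0.005,0.0082,0,0,0,-1],[0,0.0096,0.0166,0,0,0,-1],[0,0.0139,0.0252,0,0,0,-1],[0,0.0178,0.034,0,0,0,-1],[0,0.0212,0.043,0,0,0,-1],[0,0.0243,0.052,0,0,0,-1],[0,0.027,0.0613,0,0,0,-1],[0,0.0293,0.0706,0,0,0,-1],[0,0.0312,0.08,0,0,0,-1],[0,0.0326,0.0895,0,0,0,-1],[0,0.0337,0.099,0,0,0,-1],[0,0.0343,0.1086,0,0,0,-1]]'
python3 -m pendant '[[0,0,0.004,0,0,0,-1],[0,0,0.008,0,0,0,-1],[0,0,0.011,0,0,0,-1],[0,0,0.011,0,0,0,-1],[0,0,0.011,0,0,0,-1]]'
python3 -c "
from h import *
s=snapshot('scene');im=s['image'];cv2.imwrite('pics/s14.png',im)
o=ctrl.get_obs();print(o['tool_pos'],o['force'],o['moment'])
"
```

```text
clock: 24.88
tool_pos: [0.5024, 0.2381, 0.0368]
orientation: [-179.8, -0.1, -179.4]
force: [5.1, -1.7, 0.3]
opening: 0.0111
clock: 25.5
tool_pos: [0.5024, 0.2383, 0.0269]
orientation: [-179.9, -0.0, -179.4]
force: [2.5, -1.4, 4.4]
opening: 0.0109
[0.5024673  0.23835864 0.0269448 ] [ 3.4341173  -2.0852941   5.14256004] [-0.82169017 -1.23407264  0.0384638 ]
```

View pics/s14.png

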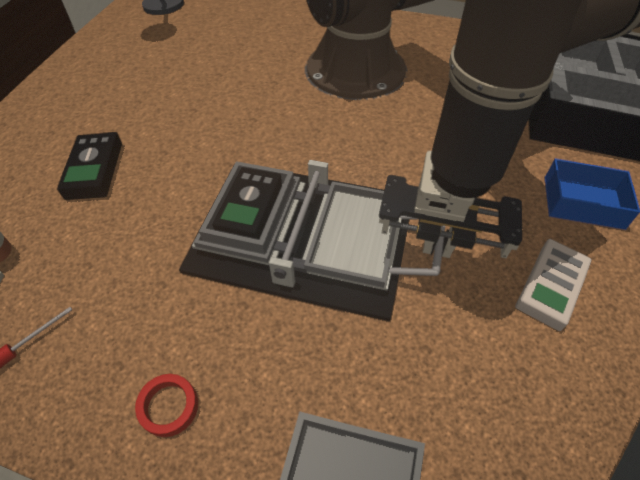

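```bash
python3 -m pendant '[[0,0,0,0,0,0,-0.6],[0,0,0,0,0,0,-0.4],[0,0,0,0,0,0,-0.2],[0,0,0,0,0,0,0],[0,0,0,0,0,0,0],[0,0,0,0,0,0,0],[0,0,0,0,0,0,0]]'
python3 -m pendant '[[0,0,-0.015,0,0,0,0],[0,0,-0.03,0,0,0,0],[0,0,-0.05,0,0,0,0],[0,0,-0.08,0,0,0,0],[0,0,-0.12,0,0,0,0],[0,0,-0.16,0,0,0,0],[0,0.04,-0.18,0,0,0,0],[0,0.08,-0.18,0,0,0,0],[0,0.12,-0.18,0,0,0,0],[0,0.12,-0.18,0,0,0,0],[0,0.12,-0.18,0,0,0,0]]'
python3 -c "
from h import *
s=snapshot('scene');im=s['image'];cv2.imwrite('pics/s15.png',cv2.resize(im[130:340,170:460],None,fx=2.75,fy=2.75,interpolation=2))
s=snapshot('top');im=s['image'];cv2.imwrite('pics/t15.png',im)
"
```

```text
clock: 26.42
tool_pos: [0.5027, 0.2391, 0.027]
orientation: [-179.9, 0.0, -179.4]
force: [0.4, -0.5, 0.3]
opening: 0.0441
clock: 27.8
tool_pos: [0.5012, 0.3591, 0.2076]
orientation: [-180.0, 0.0, -179.4]
force: [0.7, 0.4, 0.5]
opening: 0.0437
```

View pics/s15.png

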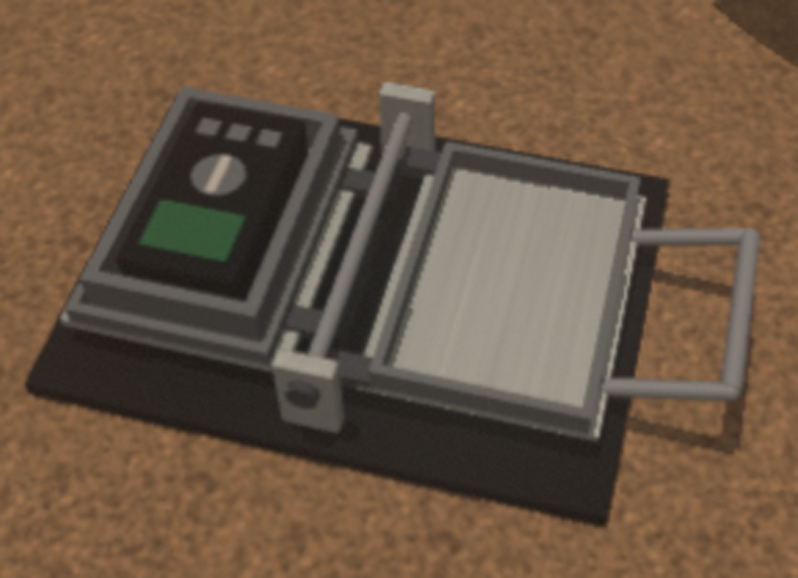

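View pics/t15.png

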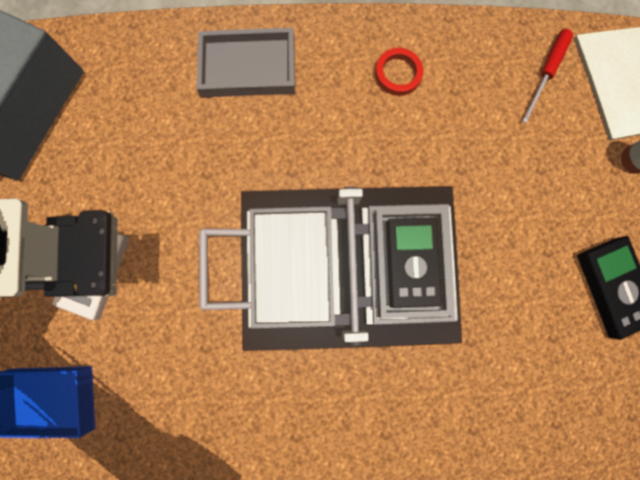

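```bash
python3 -c "
from h import *
im=cv2.imread('pics/t15.png');cv2.imwrite('pics/t16.png',cv2.resize(im[190:345,340:470],None,fx=3.8,fy=3.8,interpolation=2))"
```

```text
(no output)
```

View pics/t16.png

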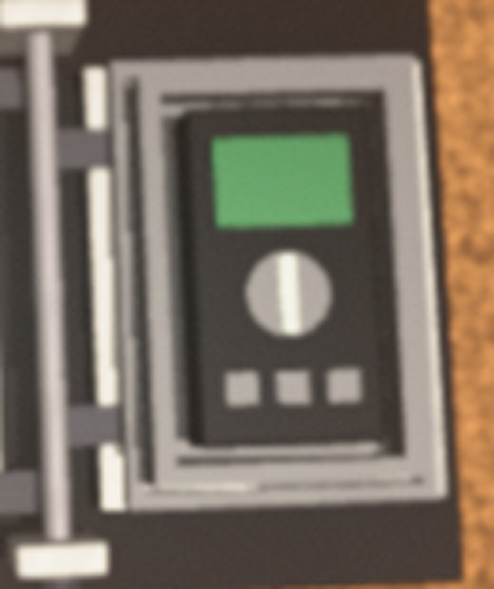

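Run:
```python
from h import *
T=snapshot("top")
g=lambda p:np.array(p,float)/3.8+[340,190]
J=lambda W:R.from_euler('z',-.00986).apply(W-[.5064,.0191,0])
print(J(at(T,g([(138,70),(418,62),(440,490),(155,488)]),.063)).round(4))
a=J(at(T,g([(138,70),(418,62),(440,490),(155,488)]),.063)).mean(0);print(a)
m=J(at(T,g([(188,112),(372,108),(388,438),(200,440)]),.069));print(m.round(4),m.mean(0), m.mean(0)-a)
```

```text
[[ 0.0801 -0.037   0.063 ]
 [ 0.0806 -0.1472  0.063 ]
 [-0.0847 -0.1455  0.063 ]
 [-0.0797 -0.0364  0.063 ]]
[-0.00090373 -0.09153002  0.063     ]
[[ 0.0622 -0.0545  0.069 ]
 [ 0.0619 -0.126   0.069 ]
 [-0.0641 -0.1247  0.069 ]
 [-0.0621 -0.0532  0.069 ]] [-0.00053924 -0.08961167  0.069     ] [0.0003645  0.00191835 0.006     ]
```

```bash
python3 -c "
from plant import ctrl
print(ctrl.close_job()); o=ctrl.get_obs();print(o['clock'],o['force'])"
```

```text
the job is handed in; nothing more can be done
None
the job is handed in; nothing more can be done
```

The meter now lies face up in its tray on the −y side of the jig. I gripped the bar with the tool pointing down, swung the lower leaf over to its stop and then back to its start. I then let go, moved clear and handed the job in at about 28 s. `close_job()` gives no verdict, so what follows is what I measured.

- **Forces and speed:** Readings at the end of each call stayed below about 20 N. The leaf turned at about 0.35 rad/s throughout.
- **Fully over:** I pressed the leaf on for about 0.5 s until roughly 12 N pushed back. I took that as the stop, because no joint reading is available.
- **Tray position:** The last top picture puts the tray at about (−1, −92) mm in the jig frame, assuming its nominal height. The meter is about 2 mm from the tray's centre and looks fully down.
- **Leaves and gripper:** The last pictures show the handle leaf back at its start, the other leaf flat under the tray, and the gripper clear of everything. I did not measure the tray's height or tilt, nor the receiver angle; I only judged them by eye.
- **Bar slip:** The bar slid about 3 mm in the fingers near upright. I raised the commanded path by 2 mm and it had no visible effect.

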